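# Sweep the offcuts into the spring-lidded scrap box

### The arm

A 6-joint arm with a two-finger parallel gripper is mounted at the origin on the work surface. World frame = base frame: x ahead of the robot, y to its left, z up, the work surface at z = 0. Lengths are in m, angles in rad, forces in N, time in s.
With the tool pointing down it reaches from about 0.3 to 0.875 m from the base axis. Payload 4.2 kg.
Tool frame: the origin (TCP) lies on the centre line of the jaws, within the pads' length; the fingertips stand 14 mm ahead of it and the grasp point (between the pads) lies 5 mm behind it; z points along the fingers, y is the line along which they close (so a half turn about z gives the same grasp; the last joint's range is limited). The gripper opens to 85 mm and grips with 20 to 120 N. Pads are 22 mm wide; open, the fingers measure 114 mm over their backs; the gripper's body (76 mm by 85 mm) begins 54 mm behind the grasp point. The pads swing forward as they close: fully open they stand 13 mm farther back than shut.
Start: joints at [1.185, 0.32, 1.565, -0, 1.257, -0.02], TCP at [0.206, 0.537, 0.245] pointing down, gripper open.
Joint ranges: [-3.11, 3.11], [-0.84, 2.01], [0.21, 2.61], [-1.34, 4.49], [0.05, 2.63], [-2.56, 2.56]. Speed limits (rad/s): [2.57, 2.57, 3.14, 3.14, 3.14, 3.14].

### API

Orientations are given as a rotation vector (axis times angle).
In Python, from cell import bot gives the robot as it stands.
- The arm moves only by the tool apply_moves, never from a script. Its argument "rows" is a list of rows, each an object of numbers: "tx", "ty", "tz": the shift along the tool's x, y, z as a fraction of full scale; "wx", "wy", "wz": the turn, a rotation vector about the tool's x, y, z as a fraction of full scale; "fingers": the finger opening in mm, from 0 to 85.4. A call has 1 to 20 rows; each row shifts and turns the commanded pose from where the row before left it, along the tool's axes as they then stand; what a row does not reach is not made up. Full scale, the value 1, is 50 cm for a shift and 360 degrees for a turn. A row lasts 1/12 s, in which the tool goes at most 41.7 mm and 7.16 degrees, less where a joint would pass 70% of its speed; a pose out of reach is approached as far as the arm can. A call with a number of a shift or a turn outside -1 to 1 is refused whole. A call with a gripper value outside its range is refused whole. The fingers move at their own pace and stop on an object; the grip force is fixed at half the most. Time passes only in rows, so rows that do not move let the fingers close. It gives the time, the measured TCP pose, the force, the opening and the grip force at its end, in the units of the state.
- bot.get_obs(): the state, without advancing time (a new reading comes with each control period).
- bot.camera(name): name is "scene" or "side" or "wrist"; returns (picture, depth): 480x640x3 uint8, red, green, blue; 480x640 float32, m along the optical axis (not along the pixel's ray), 0 where there is no reading.
- bot.camera_model(name): a dict with "vertical_fov" (degrees; the focal length in pixels is half the picture's height over the tangent of half this angle, whatever the lens; pixels are square), "cx", "cy" (the principal point, pixels), "R" (3x3) and "t" (3): a world point X has camera coordinates R X + t; the wrist camera has in their place "T_tool_cam" (4x4, takes a point from camera to tool coordinates, whose origin is the TCP and whose axes are the flange's). Camera axes: x right, y down, z forward; pixel columns grow to the right and rows downward; lengths in m; the calibration is good to about 2 mm. A picture is of the moment at which its call begins: read the wrist's pose just before it. camera_model takes no time and is no camera call.
- bot.close_job(): hands the job in; it is judged then, once.
The state is a dict: "t": time; "joint_pos": joint angles; "joint_vel": joint speeds; "joint_torque": joint torques, N m; "tool_pos": TCP position; "eef_rot": TCP orientation; "force": force on the tool from outside, world axes, zero at the start; "wrist_torque": the same for the moment, N m; "grip_width": finger opening in m; "gripper_force": force on a finger pad.
Only numpy, scipy, OpenCV 4.12 (cv2) and the standard library are available. Lean on these libraries where they do the work, as an engineer would, in place of code of your own. Each camera call takes 0.05 s, during which the arm holds its last target. There are 200 camera calls.

### The job

Lift the lid of the offcut box by its bar handle until the springs take over and it stays open on its own, then take the block brush and sweep all five loose offcuts along the bench through the open front, until they lie wholly inside the box. Move the offcuts only with the brush, never with the gripper or arm. Finish with the brush set down upright on its bristles on the bench, well clear of the box, the lid still up, and the other tools and parts left where they are.

Things in the scene. Friction and masses are not known exactly. Their poses are not given: they have to be found in the camera images.
- offcut_box: Pale wood offcut box, fixed. Front open right across; no floor board: the bench is its floor. Origin on the bench, mid-front. x points level into the box (sweeping direction), y along the front, z up. Inside 160 mm deep (x 0 to 160), 240 mm wide (y -120 to 120). Walls 10 mm thick, 95 mm high, at sides and back. When shut, the lid's hanging front board closes the front.
- lid (a joint): Lid angle, rad: 0 shut, 1.9 fully open (leaning back). Lid 260 mm wide, 10 mm thick, 0.6 kg, with a front board hanging 87 mm down, its outer face 10 mm before the box front. Hinge springs carry part of the weight: below about 0.75 rad it falls shut, beyond about 0.85 rad the springs swing it on to 1.9 rad and hold it. Lifting takes a few N at the bar.
- lid_bar (a point): Middle of the lid's handle: a level round steel bar, 14 mm thick, 120 mm long, parallel to box y, on two end arms with 100 mm free between them. Lid shut: 58 mm before the box front (box x -58), 101 mm above the bench, with a 41 mm gap between bar and front board. Moves with the lid on a 218 mm radius about lid_hinge, up and to the back.
- lid_hinge (a point): Point on the lid's hinge line, midway along it: box x 160 mm, y 0, 101 mm above the bench.
- brush_grip (a point): Centre of the upright wooden grip of the block brush, 77 mm above the underside of its bristles (standing on the bench). Grip: 24 mm thick (x), 70 mm wide (y), from 46 to 102 mm above the underside. Below it a wooden back 40 x 164 mm and a stiff, unbending black bristle block 34 mm (x) by 160 mm (y). Either long face (x or -x) sweeps. Brush axes, z up; about 0.28 kg.
- offcut1_mid (a point): Centre of a hardwood offcut: block 36 x 24 mm, 20 mm high. Lies loose on the bench in front of the box, under 30 g.
- offcut2_mid (a point): Centre of a hardwood offcut: block 30 x 30 mm, 18 mm high. Lies loose on the bench in front of the box, under 30 g.
- offcut3_mid (a point): Centre of a hardwood offcut: block 40 x 20 mm, 24 mm high. Lies loose on the bench in front of the box, under 30 g.
- offcut4_mid (a point): Centre of a hardwood offcut: block 44 x 22 mm, 17 mm high. Lies loose on the bench in front of the box, under 30 g.
- offcut5_mid (a point): Centre of a hardwood offcut: dowel slice standing on its flat end, 32 mm across, 20 mm high. Lies loose on the bench in front of the box, under 30 g.
- mallet: Bystander, loose, to be left alone: wooden joiner's mallet lying on its side, 265 mm long with a head 75 x 125 x 70 mm; origin on the bench under its head, handle towards its -x.
- chisel: Bystander, loose, to be left alone: wood chisel with a round handle, 250 mm long along its x, 29 mm high; origin near its middle.
- glue_bottle: Bystander, loose, to be left alone: yellow glue bottle, 68 mm across, 190 mm tall; origin under its centre.
- screw_jar: Bystander, loose, to be left alone: glass jar of screws with a steel lid, 68 mm across, 85 mm tall; origin under its centre.
- try_square: Bystander, loose, to be left alone: try square lying flat: wooden stock 20 x 120 mm along its y, 18 mm high, and a steel blade reaching 170 mm along its x; origin under the stock's middle.
- drawer_side: Bystander, loose, to be left alone: finished drawer side with dovetails cut at one end, 280 x 120 mm, 18 mm thick, lying flat; origin under its middle.

How it is judged:
By the outcome, as a careful person would: the job done as asked, in the order asked, and still so for the second after the job is handed in, with the robot touching nothing.
It also fails if it takes over 64 s, if anything falls off the work surface, if the arm or the gripper's body presses on something with over 40 N, if the wrist force passes 120 N, or if a joint passes its speed limit or range.

## Working session

There is one attempt and no reset: what is moved stays moved. The work goes in short steps, Python scripts to look and compute and a tool call to move; the robot and the scene stay as the last step left them, time stands still between calls to the robot, and variables do not carry over. Pictures are saved under pics/ and viewed, at most 10 in all, crops included, and the job is handed in when it is done.

Besides the shell and the picture viewer there is one more tool, called after ">>>" as name(argument=value, ...), one argument or row to a line, values as JSON. apply_moves: Moves the arm, as the interface text tells. Its arguments: {"type":"object","properties":{"rows":{"type":"array","items":{"type":"object","properties":{"tx":{"type":"number"},"ty":{"type":"number"},"tz":{"type":"number"},"wx":{"type":"number"},"wy":{"type":"number"},"wz":{"type":"number"},"fingers":{"type":"number"}}}}},"required":["rows"]}

```bash
mkdir -p pics; ls; python3 - <<'E'
from cell import bot
import numpy as np,cv2
o=bot.get_obs();print(o['t'],o['tool_pos'],o['eef_rot'])
for n in("scene","side"):
    p,d=bot.camera(n);cv2.imwrite(f'pics/{n}0.png',p[:,:,::-1]);np.save(f'{n}_d.npy',d);np.save(f'{n}_p.npy',p)
    m=bot.camera_model(n);print(n,m, (d>0).mean())
print(bot.camera_model("wrist"))
E
```

```text
pics
0.0 [0.20551493 0.53653963 0.24448357] [-5.71361021e-01 -3.08883346e+00  2.71210403e-03]
scene {'vertical_fov': 52.428349580144115, 'cx': 318.18238547579483, 'cy': 238.54134330462108, 'R': array([[ 0.80004141,  0.59991691,  0.00578286],
       [ 0.40108829, -0.52766817, -0.74879536],
       [-0.44616357,  0.60138673, -0.66277604]]), 't': array([-0.42998094, -0.12833703,  1.4802579 ])} 0.996025390625
side {'vertical_fov': 56.145735557208695, 'cx': 309.0076888872448, 'cy': 240.48175093007654, 'R': array([[ 0.78566994, -0.61853833, -0.01153596],
       [-0.47838757, -0.59561515, -0.64528128],
       [ 0.39226021,  0.51249676, -0.76385797]]), 't': array([-0.41066176,  0.33617668,  1.02102607])} 0.9958626302083333
{'vertical_fov': 60.92681404151292, 'cx': 318.1083333171533, 'cy': 240.34320325818382, 'T_tool_cam': array([[ 2.32762406e-05, -9.50419965e-01, -3.10969273e-01,
         8.12701145e-02],
       [ 9.99999579e-01, -2.63279334e-04,  8.79515085e-04,
         5.04532732e-04],
       [-9.17780480e-04, -3.10969163e-01,  9.50419559e-01,
        -1.29688044e-01],
       [ 0.00000000e+00,  0.00000000e+00,  0.00000000e+00,
         1.00000000e+00]])}
```

View pics/scene0.png

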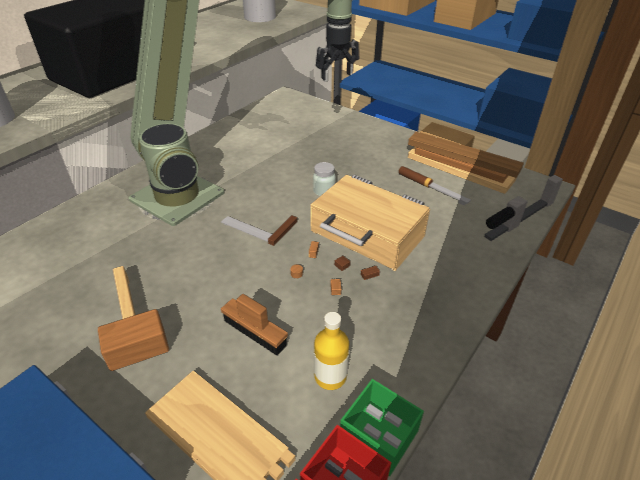

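View pics/side0.png

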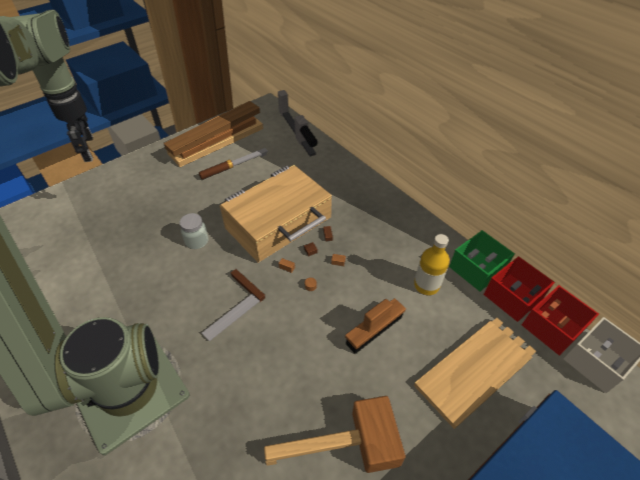

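The scene view shows the box with its lid shut (top about (311-429, 177-253)) and its bar at (345,232). The offcuts are at (313,250), (297,271), (342,262), (370,272) and (336,287), the brush at (255,322) and the bottle at (331,355). The side view shows the same layout. Next I'll get the numbers from depth.

```bash
cat > h.py <<'E'
import numpy as np,cv2
from cell import bot
def cloud(n,p=None,d=None):
    if p is None: p,d=bot.camera(n)
    m=bot.camera_model(n);f=240/np.tan(np.radians(m['vertical_fov']/2))
    v,u=np.mgrid[:480,:640];c=np.stack([(u-m['cx'])/f*d,(v-m['cy'])/f*d,d],-1)
    X=(c-m['t'])@m['R']; X[d<=0]=np.nan
    return p,X
def rect(pts): # centre, long, short, yaw of long axis (deg)
    (c,(w,h),a)=cv2.minAreaRect((pts[:,:2]*1000).astype(np.float32))
    if w<h:w,h,a=h,w,a+90
    return np.round(c,1),round(w,1),round(h,1),round((a+90)%180-90,1)
E
python3 - <<'E'
from h import *
W=[]
for n in("scene","side"):
    p,X=cloud(n,np.load(n+'_p.npy'),np.load(n+'_d.npy'))
    hsv=cv2.cvtColor(p,cv2.COLOR_RGB2HSV); W.append((p,X))
    z=X[...,2]
    print(n,'bench z',np.nanmedian(z[(abs(z)<.02)]))
    work=(X[...,0]>.25)&(X[...,0]<1.1)&(abs(X[...,1])<.7)
    for lab,lo,hi in(("low",.007,.035),("top",.085,.125),("mid",.04,.085),("tall",.13,.2)):
        m=(work&(z>lo)&(z<hi)).astype(np.uint8)
        k,L,s,c=cv2.connectedComponentsWithStats(m)
        for i in range(1,k):
            if s[i,4]<40: continue
            P=X[L==i]; 
            print(lab,s[i,4],c[i].round(),*rect(P),'z',np.percentile(P[:,2],[5,50,95]).round(3),'rgb',p[L==i].mean(0).round())
E
```

```text
scene bench z 0.0014450486868455778
low 1021 [465. 172.] [622.  646.2] 343.9 87.3 1.8 z [0.008 0.024 0.033] rgb [160. 125.  80.]
low 537 [431. 184.] [600.5 506.4] 248.7 32.1 -4.9 z [0.01  0.018 0.03 ] rgb [132. 108.  91.]
low 104 [320. 189.] [342.5 269.8] 59.9 25.2 12.0 z [0.009 0.024 0.034] rgb [166. 172. 155.]
low 628 [520. 218.] [872.9 514.8] 297.2 31.7 75.0 z [0.01  0.019 0.032] rgb [52. 51. 50.]
low 583 [268. 230.] [313.5  59.7] 133.3 123.8 4.5 z [0.009 0.013 0.021] rgb [133. 114. 102.]
low 656 [369. 248.] [603.  138.8] 314.2 153.1 35.7 z [0.012 0.025 0.034] rgb [193. 153. 101.]
low 128 [314. 249.] [484.6  50.4] 44.7 20.3 -63.8 z [0.008 0.024 0.028] rgb [163. 110.  66.]
low 147 [342. 262.] [571.9  56.6] 33.5 31.7 -14.1 z [0.008 0.018 0.022] rgb [101.  64.  43.]
low 132 [296. 270.] [497.5 -37.6] 32.9 28.1 -55.2 z [0.009 0.02  0.023] rgb [162. 108.  64.]
low 168 [370. 272.] [646.3  71.9] 44.0 28.3 56.7 z [0.008 0.017 0.02 ] rgb [108.  68.  45.]
low 150 [336. 286.] [607.1 -22.3] 40.9 24.2 -49.8 z [0.01  0.021 0.024] rgb [166. 111.  67.]
low 396 [256. 336.] [ 540.6 -254.1] 163.1 34.
[... 6599 characters left out ...]
0.042 0.062 0.078] rgb [61. 44. 24.]
mid 298 [429. 279.] [ 722.3 -239.6] 68.6 34.3 -57.9 z [0.042 0.063 0.082] rgb [120. 115. 101.]
mid 1380 [562. 315.] [ 885.7 -507.6] 115.4 105.2 -0.3 z [0.042 0.062 0.078] rgb [99. 24. 19.]
mid 872 [374. 325.] [ 538.3 -241.6] 166.4 41.9 0.2 z [0.043 0.048 0.077] rgb [126.  82.  46.]
mid 1532 [609. 351.] [ 885.7 -623. ] 116.0 105.1 -0.6 z [0.042 0.062 0.078] rgb [114. 107.  94.]
mid 3295 [371. 433.] [ 321.7 -403.2] 172.7 126.7 -28.5 z [0.045 0.07  0.074] rgb [142.  96.  56.]
mid 132 [500. 446.] [ 512.5 -595. ] 173.1 6.0 0.9 z [0.066 0.078 0.081] rgb [42. 36. 36.]
tall 472 [438. 250.] [ 733.4 -231.2] 54.8 42.9 -64.5 z [0.131 0.152 0.193] rgb [154. 130.  66.]
```

```bash
python3 - <<'E'
from h import *
for n in("scene","side"):
    p,X=cloud(n,np.load(n+'_p.npy'),np.load(n+'_d.npy'));x,y,z=np.moveaxis(X*1000,-1,0)
    b=(z>85)&(z<125)&(y<78)&(y>20)&(x>440)&(x<700)
    P=X[b]*1000;print(n,'bar',b.sum(),*rect(P/1000),'ymin/max',P[:,1].min(),P[:,1].max(),'z',np.percentile(P[:,2],[2,50,98]).round(1))
    c=b&(x>520)&(x<600);print(' mid bar y',np.percentile(y[c],[3,50,97]).round(1),'z',np.percentile(z[c],[3,50,97]).round(1))
    l=(z>103)&(z<120)&(y>85)&(y<320)&(x>400)&(x<720);print(' lid',*rect(X[l]),np.median(z[l]))
    for xx in(470,560,650):
        q=l&(abs(x-xx)<10);print('  edge',xx,np.percentile(y[q],[1,99]).round(1))
    f=(z>30)&(z<90)&(y>90)&(y<120)&(x>445)&(x<675);print(' front',np.polyfit(x[f]-560,y[f],1))
R=cv2.Rodrigues(bot.get_obs()['eef_rot'])[0];print(R.round(3))
E
```

```text
scene bar 305 [562.2  64. ] 123.3 27.0 -0.4 ymin/max 50.68006877706463 77.81388037142256 z [ 98.5 106.9 111.1]
 mid bar y [52.7 56.6 64.3] z [ 98.8 107.3 110.8]
 lid [559.7 188.1] 262.7 206.6 0.8 107.52334909408575
  edge 470 [106.7 283.6]
  edge 560 [109.  278.5]
  edge 650 [109.6 287.2]
 front [2.18386234e-02 1.09392878e+02]
side bar 271 [562.7  62.8] 122.2 29.1 -0.2 ymin/max 48.302894390757345 77.56554529194955 z [ 99.  107.2 111.2]
 mid bar y [49.5 53.9 61.6] z [100.3 107.5 110.9]
 lid [560.  186.8] 263.4 205.0 0.7 107.35360860180133
  edge 470 [104.1 281.8]
  edge 560 [105.3 275.3]
  edge 650 [107.7 286.6]
 front [2.32444295e-02 1.05953187e+02]
[[-0.934  0.358 -0.001]
 [ 0.358  0.934 -0.001]
 [ 0.    -0.002 -1.   ]]
```

>>> apply_moves(
  rows=[
    {"tx":-0.053,"ty":-0.0336,"fingers":60},
    {"tx":-0.053,"ty":-0.0336},
    {"tx":-0.053,"ty":-0.0336},
    {"tx":-0.053,"ty":-0.0336},
    {"tx":-0.053,"ty":-0.0336},
    {"tx":-0.053,"ty":-0.0336},
    {"tx":-0.053,"ty":-0.0336},
    {"tx":-0.053,"ty":-0.0336},
    {"tx":-0.053,"ty":-0.0336},
    {"tx":-0.053,"ty":-0.0336},
    {"tx":-0.053,"ty":-0.0336},
    {"tx":-0.053,"ty":-0.0336},
    {"tx":-0.053,"ty":-0.0336},
    {"tx":-0.053,"ty":-0.0336},
    {"tx":-0.053,"ty":-0.0336},
    {"tx":-0.053,"ty":-0.0336},
    {"tx":-0.053,"ty":-0.0336},
    {"tx":-0.053,"ty":-0.0336},
    {"tx":-0.053,"ty":-0.0336},
    {},
  ],
)

```text
schema error: expected keys tx, ty, tz, wx, wy, wz, fingers
```

>>> apply_moves(
  rows=[
    {"wz":-0.0154,"fingers":50},
    {"wz":-0.0154},
    {"wz":-0.0154},
    {"wz":-0.0154},
    {},
  ],
)

```text
schema error: expected keys tx, ty, tz, wx, wy, wz, fingers
```

>>> apply_moves(
  rows=[
    {"tx":-0.053,"ty":-0.0336,"tz":0,"wx":0,"wy":0,"wz":0,"fingers":40},
    {"tx":-0.053,"ty":-0.0336,"tz":0,"wx":0,"wy":0,"wz":0,"fingers":40},
    {"tx":-0.053,"ty":-0.0336,"tz":0,"wx":0,"wy":0,"wz":0,"fingers":40},
    {"tx":-0.053,"ty":-0.0336,"tz":0,"wx":0,"wy":0,"wz":0,"fingers":40},
    {"tx":-0.053,"ty":-0.0336,"tz":0,"wx":0,"wy":0,"wz":0,"fingers":40},
    {"tx":-0.053,"ty":-0.0336,"tz":0,"wx":0,"wy":0,"wz":0,"fingers":40},
    {"tx":-0.053,"ty":-0.0336,"tz":0,"wx":0,"wy":0,"wz":0,"fingers":40},
    {"tx":-0.053,"ty":-0.0336,"tz":0,"wx":0,"wy":0,"wz":0,"fingers":40},
    {"tx":-0.053,"ty":-0.0336,"tz":0,"wx":0,"wy":0,"wz":0,"fingers":40},
    {"tx":-0.053,"ty":-0.0336,"tz":0,"wx":0,"wy":0,"wz":0,"fingers":40},
    {"tx":-0.053,"ty":-0.0336,"tz":0,"wx":0,"wy":0,"wz":0,"fingers":40},
    {"tx":-0.053,"ty":-0.0336,"tz":0,"wx":0,"wy":0,"wz":0,"fingers":40},
    {"tx":-0.053,"ty":-0.0336,"tz":0,"wx":0,"wy":0,"wz":0,"fingers":40},
    {"tx":-0.053,"ty":-0.0336,"tz":0,"wx":0,"wy":0,"wz":0,"fingers":40},
    {"tx":-0.053,"ty":-0.0336,"tz":0,"wx":0,"wy":0,"wz":0,"fingers":40},
    {"tx":-0.053,"ty":-0.0336,"tz":0,"wx":0,"wy":0,"wz":0,"fingers":40},
    {"tx":-0.053,"ty":-0.0336,"tz":0,"wx":0,"wy":0,"wz":0,"fingers":40},
    {"tx":-0.053,"ty":-0.0336,"tz":0,"wx":0,"wy":0,"wz":0,"fingers":40},
    {"tx":-0.053,"ty":-0.0336,"tz":0,"wx":0,"wy":0,"wz":0,"fingers":40},
    {"tx":0,"ty":0,"tz":0,"wx":0,"wy":0,"wz":0,"fingers":40},
  ],
)

```text
t: 1.77
tool_pos: [0.5644, 0.0547, 0.2445]
eef_rot: [0.577, 3.086, -0.003]
force: [-0.2, 0.2, 0.8]
grip_width: 0.04
gripper_force: 0.0
```

>>> apply_moves(
  rows=[
    {"tx":0,"ty":0,"tz":0,"wx":0,"wy":0,"wz":-0.0154,"fingers":40},
    {"tx":0,"ty":0,"tz":0,"wx":0,"wy":0,"wz":-0.0154,"fingers":40},
    {"tx":0,"ty":0,"tz":0,"wx":0,"wy":0,"wz":-0.0154,"fingers":40},
    {"tx":0,"ty":0,"tz":0,"wx":0,"wy":0,"wz":-0.0154,"fingers":40},
    {"tx":0,"ty":0,"tz":0,"wx":0,"wy":0,"wz":0,"fingers":40},
    {"tx":0,"ty":0,"tz":0,"wx":0,"wy":0,"wz":0,"fingers":40},
  ],
)

```text
t: 2.27
tool_pos: [0.5613, 0.0591, 0.245]
eef_rot: [0.03, -3.141, -0.0]
force: [-0.0, 0.2, 0.5]
grip_width: 0.0401
gripper_force: 0.0
```

>>> apply_moves(
  rows=[
    {"tx":0,"ty":-0.001,"tz":0.06,"wx":0,"wy":0,"wz":0,"fingers":40},
    {"tx":0,"ty":-0.001,"tz":0.06,"wx":0,"wy":0,"wz":0,"fingers":40},
    {"tx":0,"ty":0,"tz":0.06,"wx":0,"wy":0,"wz":0,"fingers":40},
    {"tx":0,"ty":0,"tz":0.05,"wx":0,"wy":0,"wz":0,"fingers":40},
    {"tx":0,"ty":0,"tz":0.04,"wx":0,"wy":0,"wz":0,"fingers":40},
    {"tx":0,"ty":0,"tz":0.034,"wx":0,"wy":0,"wz":0,"fingers":40},
    {"tx":0,"ty":0,"tz":0,"wx":0,"wy":0,"wz":0,"fingers":40},
    {"tx":0,"ty":0,"tz":0,"wx":0,"wy":0,"wz":0,"fingers":40},
  ],
)

```text
t: 2.93
tool_pos: [0.5612, 0.058, 0.0928]
eef_rot: [0.032, -3.14, 0.0]
force: [0.4, 0.7, -0.0]
grip_width: 0.04
gripper_force: 0.0
```

>>> apply_moves(
  rows=[
    {"tx":0,"ty":0,"tz":0,"wx":0,"wy":0,"wz":0,"fingers":0},
    {"tx":0,"ty":0,"tz":0,"wx":0,"wy":0,"wz":0,"fingers":0},
    {"tx":0,"ty":0,"tz":0,"wx":0,"wy":0,"wz":0,"fingers":0},
    {"tx":0,"ty":0,"tz":0,"wx":0,"wy":0,"wz":0,"fingers":0},
    {"tx":0,"ty":0,"tz":0,"wx":0,"wy":0,"wz":0,"fingers":0},
    {"tx":0,"ty":0,"tz":0,"wx":0,"wy":0,"wz":0,"fingers":0},
    {"tx":0,"ty":0,"tz":0,"wx":0,"wy":0,"wz":0,"fingers":0},
    {"tx":0,"ty":0,"tz":0,"wx":0,"wy":0,"wz":0,"fingers":0},
  ],
)

```text
t: 3.6
tool_pos: [0.5626, 0.0603, 0.095]
eef_rot: [-0.031, 3.138, 0.007]
force: [0.3, 8.4, -0.2]
grip_width: 0.012
gripper_force: 58.4
```

>>> apply_moves(
  rows=[
    {"tx":0,"ty":0.0005,"tz":-0.0218,"wx":0,"wy":0,"wz":0,"fingers":0},
    {"tx":0,"ty":0.0016,"tz":-0.0217,"wx":0,"wy":0,"wz":0,"fingers":0},
    {"tx":0,"ty":0.0032,"tz":-0.0216,"wx":0,"wy":0,"wz":0,"fingers":0},
    {"tx":0,"ty":0.0033,"tz":-0.0215,"wx":0,"wy":0,"wz":0,"fingers":0},
    {"tx":0,"ty":0.0108,"tz":-0.0422,"wx":0,"wy":0,"wz":0,"fingers":0},
    {"tx":0,"ty":0.0149,"tz":-0.0409,"wx":0,"wy":0,"wz":0,"fingers":0},
    {"tx":0,"ty":0,"tz":0,"wx":0,"wy":0,"wz":0,"fingers":0},
  ],
)

```text
t: 4.18
tool_pos: [0.5622, 0.0778, 0.1825]
eef_rot: [-0.034, 3.136, 0.007]
force: [0.4, 4.8, -3.8]
grip_width: 0.0122
gripper_force: 58.6
```

>>> apply_moves(
  rows=[
    {"tx":0,"ty":0.019,"tz":-0.0392,"wx":0,"wy":0,"wz":0,"fingers":0},
    {"tx":0,"ty":0.0228,"tz":-0.0371,"wx":0,"wy":0,"wz":0,"fingers":0},
    {"tx":0,"ty":0.0264,"tz":-0.0347,"wx":0,"wy":0,"wz":0,"fingers":0},
    {"tx":0,"ty":0.0297,"tz":-0.0319,"wx":0,"wy":0,"wz":0,"fingers":0},
    {"tx":0,"ty":0.0327,"tz":-0.0287,"wx":0,"wy":0,"wz":0,"fingers":0},
    {"tx":0,"ty":0.0354,"tz":-0.0254,"wx":0,"wy":0,"wz":0,"fingers":0},
    {"tx":0,"ty":0.0378,"tz":-0.0217,"wx":0,"wy":0,"wz":0,"fingers":0},
    {"tx":0,"ty":0,"tz":0,"wx":0,"wy":0,"wz":0,"fingers":0},
  ],
)

```text
t: 4.85
tool_pos: [0.56, 0.177, 0.2941]
eef_rot: [-0.036, 3.133, -0.003]
force: [-2.9, -9.1, 13.0]
grip_width: 0.0123
gripper_force: 60.0
```

>>> apply_moves(
  rows=[
    {"tx":0,"ty":0.0398,"tz":-0.0168,"wx":0,"wy":0,"wz":0,"fingers":0},
    {"tx":0,"ty":0.0414,"tz":-0.0118,"wx":0,"wy":0,"wz":0,"fingers":0},
    {"tx":0,"ty":0.0425,"tz":-0.0085,"wx":0,"wy":0,"wz":0,"fingers":0},
    {"tx":0,"ty":0,"tz":0,"wx":0,"wy":0,"wz":0,"fingers":0},
  ],
)

```text
t: 5.18
tool_pos: [0.5585, 0.2414, 0.3135]
eef_rot: [-0.036, 3.131, 0.007]
force: [-3.6, -2.7, 19.1]
grip_width: 0.012
gripper_force: 65.7
```

>>> apply_moves(
  rows=[
    {"tx":0,"ty":0,"tz":0,"wx":0,"wy":0,"wz":0,"fingers":70},
    {"tx":0,"ty":0.01,"tz":-0.02,"wx":0,"wy":0,"wz":0,"fingers":70},
    {"tx":0,"ty":0.01,"tz":-0.05,"wx":0,"wy":0,"wz":0,"fingers":70},
    {"tx":0,"ty":0,"tz":-0.05,"wx":0,"wy":0,"wz":0,"fingers":70},
    {"tx":0,"ty":-0.04,"tz":-0.04,"wx":0,"wy":0,"wz":0,"fingers":60},
    {"tx":0,"ty":-0.07,"tz":0,"wx":0,"wy":0,"wz":0,"fingers":60},
  ],
)

```text
t: 5.68
tool_pos: [0.5599, 0.1961, 0.3913]
eef_rot: [-0.04, 3.133, 0.007]
force: [0.7, -0.7, -0.1]
grip_width: 0.06
gripper_force: 0.0
```

>>> apply_moves(
  rows=[
    {"tx":0.0051,"ty":-0.067,"tz":0,"wx":0,"wy":0,"wz":0,"fingers":60},
    {"tx":0.0051,"ty":-0.067,"tz":0,"wx":0,"wy":0,"wz":0,"fingers":60},
    {"tx":0.0051,"ty":-0.067,"tz":0,"wx":0,"wy":0,"wz":0,"fingers":60},
    {"tx":0.0051,"ty":-0.067,"tz":0.035,"wx":0,"wy":0,"wz":0,"fingers":60},
    {"tx":0.0051,"ty":-0.067,"tz":0.035,"wx":0,"wy":0,"wz":0,"fingers":60},
    {"tx":0.0051,"ty":-0.067,"tz":0.035,"wx":0,"wy":0,"wz":0,"fingers":60},
    {"tx":0.0051,"ty":-0.067,"tz":0.035,"wx":0,"wy":0,"wz":0,"fingers":60},
    {"tx":0.0051,"ty":-0.067,"tz":0.035,"wx":0,"wy":0,"wz":0,"fingers":60},
    {"tx":0.0051,"ty":-0.067,"tz":0.035,"wx":0,"wy":0,"wz":0,"fingers":60},
    {"tx":0.0051,"ty":-0.067,"tz":0.035,"wx":0,"wy":0,"wz":0,"fingers":60},
    {"tx":0.0051,"ty":-0.067,"tz":0.035,"wx":0,"wy":0,"wz":0,"fingers":60},
    {"tx":0.0051,"ty":-0.067,"tz":0.035,"wx":0,"wy":0,"wz":0,"fingers":60},
    {"tx":0.0051,"ty":-0.067,"tz":0.035,"wx":0,"wy":0,"wz":0,"fingers":60},
    {"tx":0,"ty":0,"tz":0,"wx":0,"wy":0,"wz":0,"fingers":60},
    {"tx":0,"ty":0,"tz":0,"wx":0,"wy":0,"wz":0,"fingers":60},
    {"tx":0,"ty":0,"tz":0,"wx":0,"wy":0,"wz":0,"fingers":60},
  ],
)

```text
t: 7.02
tool_pos: [0.5353, -0.2422, 0.2118]
eef_rot: [-0.032, 3.141, 0.0]
force: [-0.2, 1.0, -0.7]
grip_width: 0.0596
gripper_force: 0.0
```

```bash
cat > pieces.py <<'E'
from h import *
import sys
for n in("scene","side"):
    p,X=cloud(n);x,y,z=np.moveaxis(X*1000,-1,0)
    cv2.imwrite(f'pics/{n}{sys.argv[1]}.png',p[:,:,::-1])
    hs=cv2.cvtColor(p,cv2.COLOR_RGB2HSV)
    for lab,m,a in(("piece",(z>8)&(z<32)&(x>430)&(x<690)&(y>-120)&(y<290),60),("brushtop",(z>85)&(z<125)&(x>400)&(x<690)&(y<80)&(y>-330),100)):
        m=m&(np.nan_to_num(z)!=0)&(hs[...,1]>60)
        k,L,s,c=cv2.connectedComponentsWithStats(m.astype(np.uint8))
        for i in range(1,k):
            if s[i,4]>=a: print(n,lab,s[i,4],c[i].round(),*rect(X[L==i]),'ztop',np.percentile(z[L==i],95).round(),'rgb',p[L==i].mean(0).round())
    l=(z>130)&(z<340)&(y>150)&(y<450)&(x>430)&(x<690); print(n,'lid high',l.sum(),np.nanpercentile(y[l],[2,98]) if l.sum() else '')
o=bot.get_obs();print(o['t'],o['tool_pos'].round(4),cv2.Rodrigues(o['eef_rot'])[0].round(3).tolist())
E
python3 pieces.py 1
```

```text
scene piece 656 [362. 214.] [500.  245.6] 269.7 131.2 39.6 ztop 31.0 rgb [196. 155. 101.]
scene piece 114 [414. 245.] [688.6 215.7] 141.8 2.7 -89.2 ztop 31.0 rgb [164. 131.  87.]
scene piece 124 [314. 249.] [484.3  50.5] 45.1 20.8 -63.4 ztop 28.0 rgb [169. 114.  69.]
scene piece 142 [342. 262.] [572.2  56.2] 33.6 32.9 80.4 ztop 22.0 rgb [104.  66.  45.]
scene piece 124 [297. 270.] [497.7 -37.7] 32.9 27.6 -51.5 ztop 24.0 rgb [169. 113.  67.]
scene piece 163 [370. 272.] [647.1  71.2] 46.1 26.8 57.9 ztop 21.0 rgb [112.  71.  47.]
scene piece 145 [336. 286.] [606.4 -21.2] 40.9 23.8 -50.4 ztop 24.0 rgb [171. 115.  69.]
scene brushtop 410 [251. 306.] [ 538. -239.] 70.5 25.9 0.9 ztop 105.0 rgb [162. 108.  64.]
scene lid high 5512 [249.86896501 345.75509882]
side piece 508 [281. 203.] [614.1 245.5] 268.7 129.6 -35.7 ztop 31.0 rgb [141. 110.  70.]
side piece 109 [328. 233.] [646.5  67.7] 49.6 22.1 58.2 ztop 22.0 rgb [95. 62. 41.]
side piece 91 [251. 251.] [434.3 158.9] 95.4 10.0 -88.2 ztop 30.0 rgb [120.  94.  61.]
side piece 121 [311. 248.] [572.  53.] 32.3 31.5 72.9 ztop 23.0 rgb [89. 56. 38.]
side piece 128 [339. 259.] [605.5 -25.9] 35.8 28.6 -48.5 ztop 25.0 rgb [132.  87.  52.]
side piece 144 [287. 264.] [483.7  47.3] 41.7 22.7 -65.0 ztop 28.0 rgb [130.  86.  51.]
side piece 123 [311. 283.] [495.3 -41.4] 31.2 29.0 50.6 ztop 24.0 rgb [138.  91.  53.]
side brushtop 355 [378. 311.] [ 537.1 -241.3] 70.6 25.5 0.4 ztop 106.0 rgb [133.  86.  49.]
side lid high 324 [275.78210849 296.51641656]
7.1167 [ 0.5356 -0.2415  0.2124] [[-1.0, -0.022, 0.002], [-0.022, 1.0, -0.0], [-0.002, -0.0, -1.0]]
```

View pics/scene1.png

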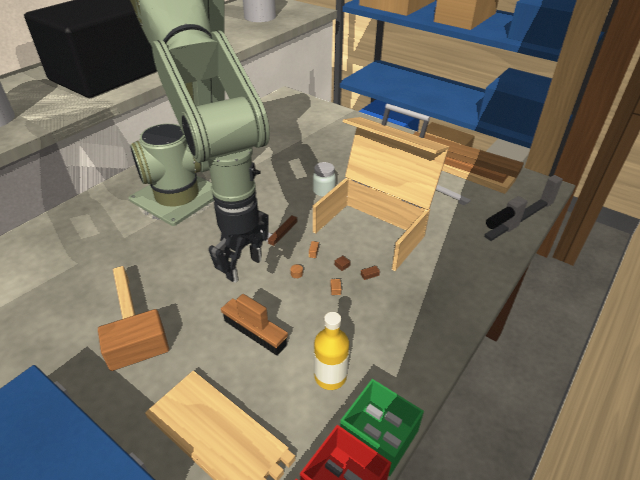

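The lid is up and leaning back (365-445, 105-205), the offcuts haven't moved, and the brush is at (255,322) below the gripper. Now I'll grasp it.

>>> apply_moves(
  rows=[
    {"tx":-0.004,"ty":0.003,"tz":0.06,"wx":0,"wy":0,"wz":0,"fingers":60},
    {"tx":0,"ty":0,"tz":0.06,"wx":0,"wy":0,"wz":0,"fingers":60},
    {"tx":0,"ty":0,"tz":0.06,"wx":0,"wy":0,"wz":0,"fingers":60},
    {"tx":0,"ty":0,"tz":0.05,"wx":0,"wy":0,"wz":0,"fingers":60},
    {"tx":0,"ty":0,"tz":0.034,"wx":0,"wy":0,"wz":0,"fingers":60},
    {"tx":0,"ty":0,"tz":0.018,"wx":0,"wy":0,"wz":0,"fingers":60},
    {"tx":0,"ty":0,"tz":0,"wx":0,"wy":0,"wz":0,"fingers":60},
  ],
)

```text
t: 7.7
tool_pos: [0.5365, -0.2395, 0.0689]
eef_rot: [0.036, -3.139, -0.002]
force: [-0.5, 0.3, -0.4]
grip_width: 0.0603
gripper_force: 0.0
```

>>> apply_moves(
  rows=[
    {"tx":0,"ty":0,"tz":0,"wx":0,"wy":0,"wz":0,"fingers":10},
    {"tx":0,"ty":0,"tz":0,"wx":0,"wy":0,"wz":0,"fingers":10},
    {"tx":0,"ty":0,"tz":0,"wx":0,"wy":0,"wz":0,"fingers":10},
    {"tx":0,"ty":0,"tz":0,"wx":0,"wy":0,"wz":0,"fingers":10},
    {"tx":0,"ty":0,"tz":0,"wx":0,"wy":0,"wz":0,"fingers":10},
    {"tx":0,"ty":0,"tz":0,"wx":0,"wy":0,"wz":0,"fingers":10},
    {"tx":0,"ty":0,"tz":0,"wx":0,"wy":0,"wz":0,"fingers":10},
    {"tx":0,"ty":0,"tz":0,"wx":0,"wy":0,"wz":0,"fingers":10},
  ],
)

```text
t: 8.37
tool_pos: [0.5379, -0.2411, 0.0717]
eef_rot: [-0.033, 3.138, -0.002]
force: [0.1, 1.5, 5.1]
grip_width: 0.0235
gripper_force: 60.5
```

>>> apply_moves(
  rows=[
    {"tx":0,"ty":0,"tz":-0.006,"wx":0,"wy":0,"wz":0,"fingers":10},
    {"tx":-0.0157,"ty":0.0321,"tz":0,"wx":0,"wy":0,"wz":0,"fingers":10},
    {"tx":-0.0157,"ty":0.0321,"tz":0,"wx":0,"wy":0,"wz":0,"fingers":10},
    {"tx":-0.0157,"ty":0.0321,"tz":0,"wx":0,"wy":0,"wz":0,"fingers":10},
    {"tx":-0.0157,"ty":0.0321,"tz":0,"wx":0,"wy":0,"wz":0,"fingers":10},
    {"tx":-0.0157,"ty":0.0321,"tz":0,"wx":0,"wy":0,"wz":0,"fingers":10},
    {"tx":-0.0157,"ty":0.0321,"tz":0,"wx":0,"wy":0,"wz":0,"fingers":10},
    {"tx":-0.0157,"ty":0.0321,"tz":0,"wx":0,"wy":0,"wz":0,"fingers":10},
    {"tx":-0.0157,"ty":0.0321,"tz":0,"wx":0,"wy":0,"wz":0,"fingers":10},
    {"tx":0,"ty":0,"tz":0,"wx":0,"wy":0,"wz":0,"fingers":10},
    {"tx":0,"ty":0,"tz":0,"wx":0,"wy":0,"wz":0,"fingers":10},
  ],
)

```text
t: 9.28
tool_pos: [0.5967, -0.1106, 0.0726]
eef_rot: [0.036, -3.14, 0.0]
force: [0.6, -0.1, -2.3]
grip_width: 0.0235
gripper_force: 59.9
```

```bash
python3 pieces.py 2 | grep -v lid; python3 - <<'E'
from h import *
for n in("scene","side"):
    p,X=cloud(n);x,y,z=np.moveaxis(X*1000,-1,0)
    m=(z>40)&(z<54)&(x>480)&(x<700)&(y>-180)&(y<-60);print(n,'back',m.sum(),*rect(X[m]),np.polyfit(x[m]-597,z[m],1))
    b=(z>6)&(z<30)&(x>480)&(x<700)&(y>-160)&(y<-75)&(p.max(-1)<70);print('brist',b.sum(),*rect(X[b]))
E
```

```text
scene piece 533 [371. 212.] [522. 270.] 231.5 90.0 26.4 ztop 31.0 rgb [175. 139.  90.]
scene piece 149 [410. 249.] [687.  204.1] 168.7 9.1 88.7 ztop 30.0 rgb [172. 137.  90.]
scene piece 142 [342. 262.] [571.8  56.5] 33.5 33.0 75.5 ztop 22.0 rgb [104.  66.  44.]
scene piece 160 [370. 272.] [646.3  71.4] 45.5 26.5 59.3 ztop 21.0 rgb [112.  71.  47.]
scene piece 149 [336. 286.] [606.8 -21.9] 37.9 24.2 -50.3 ztop 24.0 rgb [171. 114.  69.]
scene brushtop 181 [318. 287.] [ 618.7 -111.2] 31.6 29.5 -73.9 ztop 106.0 rgb [150. 101.  61.]
side piece 519 [282. 203.] [614.1 246.4] 271.0 133.3 -36.3 ztop 31.0 rgb [138. 108.  68.]
side piece 107 [328. 233.] [646.4  67.6] 47.7 22.5 57.8 ztop 21.0 rgb [97. 62. 42.]
side piece 92 [250. 250.] [430.7 162. ] 103.8 9.7 -83.9 ztop 30.0 rgb [118.  93.  59.]
side piece 121 [311. 248.] [570.8  54.2] 31.8 30.7 79.0 ztop 22.0 rgb [88. 56. 37.]
side piece 130 [339. 259.] [606.5 -25. ] 35.7 27.7 -50.2 ztop 24.0 rgb [130.  87.  51.]
side piece 145 [287. 264.] [483.3  46.8] 41.3 20.9 -66.2 ztop 27.0 rgb [98. 65. 38.]
side piece 123 [311. 283.] [495.  -41.7] 31.7 28.9 51.2 ztop 24.0 rgb [138.  90.  52.]
side brushtop 165 [355. 267.] [ 580.9 -113. ] 44.1 29.5 4.3 ztop 106.0 rgb [76. 50. 29.]
9.3833 [ 0.5963 -0.1117  0.0727] [[-1.0, -0.021, -0.001], [-0.021, 1.0, -0.0], [0.001, -0.0, -1.0]]
scene back 633 [ 596.5 -110.9] 165.3 44.6 1.1 [1.12475288e-03 4.74517967e+01]
brist 295 [ 599.1 -123.9] 163.1 29.7 12.8
side back 447 [ 595.5 -115.5] 165.0 42.3 0.7 [-7.61723529e-03  4.74030029e+01]
brist 226 [ 592.7 -131. ] 162.7 34.3 -10.5
```

View pics/scene2.png

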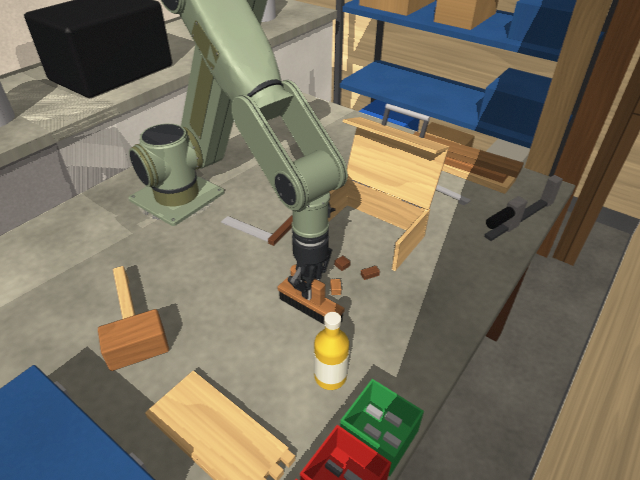

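Brush is held level and square at (318,300), at the right of the lane and clear of the dowel. I'll start the first sweep.

>>> apply_moves(
  rows=[
    {"tx":-0.003,"ty":0.02,"tz":-0.002,"wx":0,"wy":0,"wz":0,"fingers":10},
    {"tx":-0.0004,"ty":0.02,"tz":0,"wx":0,"wy":0,"wz":0,"fingers":10},
    {"tx":-0.0004,"ty":0.02,"tz":0,"wx":0,"wy":0,"wz":0,"fingers":10},
    {"tx":-0.0004,"ty":0.02,"tz":0,"wx":0,"wy":0,"wz":0,"fingers":10},
    {"tx":-0.0004,"ty":0.02,"tz":0,"wx":0,"wy":0,"wz":0,"fingers":10},
    {"tx":-0.0004,"ty":0.02,"tz":0,"wx":0,"wy":0,"wz":0,"fingers":10},
    {"tx":-0.0004,"ty":0.02,"tz":0,"wx":0,"wy":0,"wz":0,"fingers":10},
    {"tx":-0.0004,"ty":0.02,"tz":0,"wx":0,"wy":0,"wz":0,"fingers":10},
    {"tx":-0.0004,"ty":0.02,"tz":0,"wx":0,"wy":0,"wz":0,"fingers":10},
    {"tx":-0.0004,"ty":0.02,"tz":0,"wx":0,"wy":0,"wz":0,"fingers":10},
    {"tx":-0.0004,"ty":0.02,"tz":0,"wx":0,"wy":0,"wz":0,"fingers":10},
    {"tx":-0.0004,"ty":0.02,"tz":0,"wx":0,"wy":0,"wz":0,"fingers":10},
    {"tx":-0.0004,"ty":0.02,"tz":0,"wx":0,"wy":0,"wz":0,"fingers":10},
    {"tx":-0.0004,"ty":0.02,"tz":0,"wx":0,"wy":0,"wz":0,"fingers":10},
    {"tx":-0.0004,"ty":0.02,"tz":0,"wx":0,"wy":0,"wz":0,"fingers":10},
    {"tx":-0.0004,"ty":0.02,"tz":0,"wx":0,"wy":0,"wz":0,"fingers":10},
    {"tx":0,"ty":0.01,"tz":0,"wx":0,"wy":0,"wz":0,"fingers":10},
    {"tx":0,"ty":0,"tz":0,"wx":0,"wy":0,"wz":0,"fingers":10},
  ],
)

```text
t: 10.98
tool_pos: [0.5979, 0.0552, 0.0741]
eef_rot: [-0.035, 3.141, 0.001]
force: [0.1, -0.0, -2.1]
grip_width: 0.0232
gripper_force: 59.8
```

```bash
python3 pieces.py 3 | grep -v lid
```

```text
scene piece 162 [325. 219.] [439.8 171. ] 115.7 12.1 86.5 ztop 30.0 rgb [167. 133.  87.]
scene piece 255 [391. 218.] [582.5 279.9] 126.7 11.4 0.8 ztop 31.0 rgb [198. 157. 102.]
scene piece 106 [415. 243.] [688.2 222.6] 130.9 2.5 -89.4 ztop 30.0 rgb [163. 130.  86.]
scene piece 121 [314. 248.] [484.3  51.2] 44.5 20.6 -63.4 ztop 28.0 rgb [167. 113.  68.]
scene piece 126 [297. 270.] [496.7 -36.7] 35.8 27.7 -51.8 ztop 23.0 rgb [167. 111.  66.]
scene brushtop 151 [359. 247.] [620.5  53.7] 33.6 27.4 -76.1 ztop 108.0 rgb [151. 102.  62.]
side piece 382 [269. 202.] [578.7 274.9] 220.4 55.1 -12.1 ztop 31.0 rgb [126.  98.  62.]
side piece 86 [251. 252.] [431.4 158.1] 98.9 10.8 -83.8 ztop 30.0 rgb [118.  92.  60.]
side piece 142 [287. 264.] [483.6  47.3] 41.3 22.3 -64.9 ztop 27.0 rgb [127.  83.  48.]
side piece 121 [311. 283.] [495.9 -40.4] 32.0 29.3 51.2 ztop 24.0 rgb [137.  90.  53.]
side brushtop 142 [313. 228.] [580.4  52.7] 35.9 31.8 -3.8 ztop 108.0 rgb [75. 50. 29.]
11.0833 [0.5979 0.054  0.074 ] [[-1.0, -0.022, -0.0], [-0.022, 1.0, -0.0], [0.0, -0.0, -1.0]]
```

View pics/side3.png

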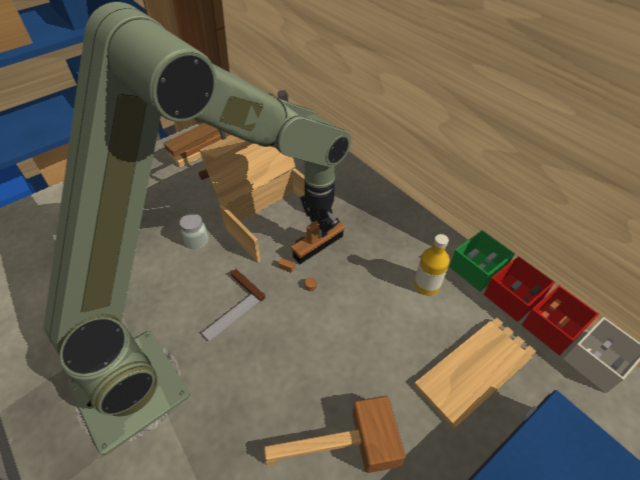

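The brush is at (318,240) in front of the box, with three offcuts hidden ahead of it. The dowel (311,284) and offcut 3 (287,265) are untouched. I'll push on into the box, easing toward the middle.

>>> apply_moves(
  rows=[
    {"tx":0.003,"ty":0.014,"tz":0,"wx":0,"wy":0,"wz":0,"fingers":10},
    {"tx":0.003,"ty":0.014,"tz":0,"wx":0,"wy":0,"wz":0,"fingers":10},
    {"tx":0.003,"ty":0.014,"tz":0,"wx":0,"wy":0,"wz":0,"fingers":10},
    {"tx":0.003,"ty":0.014,"tz":0,"wx":0,"wy":0,"wz":0,"fingers":10},
    {"tx":0.003,"ty":0.014,"tz":0,"wx":0,"wy":0,"wz":0,"fingers":10},
    {"tx":0.003,"ty":0.014,"tz":0,"wx":0,"wy":0,"wz":0,"fingers":10},
    {"tx":0,"ty":0.014,"tz":0,"wx":0,"wy":0,"wz":0,"fingers":10},
    {"tx":0,"ty":0.014,"tz":0,"wx":0,"wy":0,"wz":0,"fingers":10},
    {"tx":0,"ty":0.014,"tz":0,"wx":0,"wy":0,"wz":0,"fingers":10},
    {"tx":0,"ty":0.014,"tz":0,"wx":0,"wy":0,"wz":0,"fingers":10},
    {"tx":0,"ty":0.014,"tz":0,"wx":0,"wy":0,"wz":0,"fingers":10},
    {"tx":0,"ty":0,"tz":0,"wx":0,"wy":0,"wz":0,"fingers":10},
    {"tx":0,"ty":0,"tz":0,"wx":0,"wy":0,"wz":0,"fingers":10},
  ],
)

```text
t: 12.17
tool_pos: [0.5873, 0.1311, 0.074]
eef_rot: [-0.035, 3.141, 0.0]
force: [0.0, -0.4, -2.0]
grip_width: 0.0233
gripper_force: 59.8
```

```bash
python3 pieces.py 4 | grep -v lid
```

```text
scene piece 290 [335. 212.] [440.5 199.8] 170.0 34.9 80.0 ztop 31.0 rgb [175. 139.  91.]
scene piece 201 [395. 220.] [595.4 280. ] 98.8 10.7 -0.9 ztop 30.0 rgb [200. 158. 103.]
scene piece 105 [415. 244.] [688.7 224.3] 124.7 3.3 -88.5 ztop 30.0 rgb [163. 129.  86.]
scene piece 122 [314. 248.] [484.6  50.2] 43.7 20.5 -63.7 ztop 27.0 rgb [167. 112.  68.]
scene piece 126 [297. 270.] [496.8 -36.9] 34.8 27.9 -51.7 ztop 24.0 rgb [166. 111.  66.]
side piece 266 [260. 206.] [552.9 275.8] 172.2 8.8 1.3 ztop 30.0 rgb [130. 101.  64.]
side piece 82 [252. 252.] [431.5 155.9] 91.7 10.0 -83.5 ztop 29.0 rgb [118.  93.  60.]
side piece 144 [287. 264.] [483.2  47.8] 41.9 21.7 -63.3 ztop 28.0 rgb [126.  83.  49.]
side piece 123 [311. 283.] [496.1 -40.4] 30.7 28.9 51.2 ztop 24.0 rgb [134.  89.  52.]
12.2667 [0.5873 0.1305 0.074 ] [[-1.0, -0.021, -0.0], [-0.021, 1.0, -0.0], [0.0, -0.0, -1.0]]
```

>>> apply_moves(
  rows=[
    {"tx":0,"ty":-0.02,"tz":0,"wx":0,"wy":0,"wz":0,"fingers":10},
    {"tx":0,"ty":-0.02,"tz":-0.04,"wx":0,"wy":0,"wz":0,"fingers":10},
    {"tx":0,"ty":0,"tz":-0.04,"wx":0,"wy":0,"wz":0,"fingers":10},
    {"tx":0,"ty":0,"tz":-0.04,"wx":0,"wy":0,"wz":0,"fingers":10},
    {"tx":0.0095,"ty":-0.04,"tz":0,"wx":0,"wy":0,"wz":0,"fingers":10},
    {"tx":0.0095,"ty":-0.04,"tz":0,"wx":0,"wy":0,"wz":0,"fingers":10},
    {"tx":0.0095,"ty":-0.04,"tz":0,"wx":0,"wy":0,"wz":0,"fingers":10},
    {"tx":0.0095,"ty":-0.04,"tz":0,"wx":0,"wy":0,"wz":0,"fingers":10},
    {"tx":0.0095,"ty":-0.04,"tz":0,"wx":0,"wy":0,"wz":0,"fingers":10},
    {"tx":0.0095,"ty":-0.04,"tz":0,"wx":0,"wy":0,"wz":0,"fingers":10},
    {"tx":0.0095,"ty":-0.04,"tz":0,"wx":0,"wy":0,"wz":0,"fingers":10},
    {"tx":0.0095,"ty":-0.04,"tz":0,"wx":0,"wy":0,"wz":0,"fingers":10},
    {"tx":0.0095,"ty":-0.04,"tz":0,"wx":0,"wy":0,"wz":0,"fingers":10},
    {"tx":0.0095,"ty":-0.04,"tz":0,"wx":0,"wy":0,"wz":0,"fingers":10},
    {"tx":0.0095,"ty":-0.04,"tz":0,"wx":0,"wy":0,"wz":0,"fingers":10},
    {"tx":0.0095,"ty":-0.04,"tz":0,"wx":0,"wy":0,"wz":0,"fingers":10},
    {"tx":0,"ty":0,"tz":0.04,"wx":0,"wy":0,"wz":0,"fingers":10},
    {"tx":0,"ty":0,"tz":0.04,"wx":0,"wy":0,"wz":0,"fingers":10},
    {"tx":0,"ty":0,"tz":0.038,"wx":0,"wy":0,"wz":0,"fingers":10},
    {"tx":0,"ty":0,"tz":0,"wx":0,"wy":0,"wz":0,"fingers":10},
  ],
)

```text
t: 13.93
tool_pos: [0.5338, -0.1311, 0.0726]
eef_rot: [0.031, -3.137, -0.002]
force: [-0.1, -0.6, -2.7]
grip_width: 0.0235
gripper_force: 59.9
```

```bash
python3 pieces.py 5 | grep -v lid
```

```text
scene piece 644 [362. 214.] [500.8 245.3] 270.3 131.6 39.6 ztop 31.0 rgb [187. 149.  97.]
scene piece 117 [414. 244.] [688.4 217.4] 142.8 2.9 -89.0 ztop 31.0 rgb [163. 130.  86.]
scene piece 246 [366. 240.] [575.9 163.1] 68.7 32.2 -2.8 ztop 23.0 rgb [141.  93.  58.]
scene piece 123 [314. 248.] [484.5  50.3] 43.3 20.3 -63.0 ztop 27.0 rgb [126.  85.  52.]
scene piece 97 [389. 252.] [649.8 161.5] 33.8 25.5 -3.0 ztop 21.0 rgb [114.  73.  48.]
scene piece 89 [298. 270.] [502.1 -38. ] 28.7 22.6 -61.6 ztop 24.0 rgb [97. 66. 40.]
scene brushtop 188 [290. 279.] [ 553.3 -124.3] 41.4 32.9 -82.7 ztop 106.0 rgb [146.  97.  59.]
side piece 251 [258. 207.] [548.3 276.6] 166.5 10.3 1.5 ztop 31.0 rgb [173. 135.  85.]
side piece 216 [289. 226.] [574.1 161.2] 67.7 33.1 2.8 ztop 23.0 rgb [116.  74.  45.]
side piece 86 [251. 251.] [431.1 157.6] 93.6 10.3 -83.4 ztop 31.0 rgb [103.  81.  52.]
side piece 142 [287. 264.] [483.3  47.6] 40.9 23.2 -65.6 ztop 28.0 rgb [99. 66. 40.]
side piece 122 [311. 283.] [495.8 -40.9] 29.7 28.9 50.8 ztop 24.0 rgb [85. 57. 34.]
side brushtop 176 [341. 285.] [ 519.6 -131.9] 43.4 32.2 -1.7 ztop 108.0 rgb [77. 50. 29.]
14.0333 [ 0.5354 -0.1312  0.075 ] [[-1.0, -0.021, -0.001], [-0.021, 1.0, 0.0], [0.001, 0.0, -1.0]]
```

View pics/scene5.png

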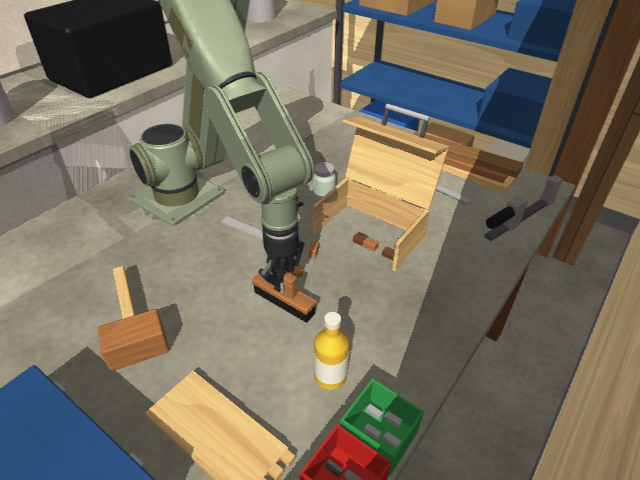

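Offcuts 1, 2 and 4 are inside at (366,241) and (389,252). Offcut 3 and the dowel remain, and the brush is lined up behind them for the second pass.

>>> apply_moves(
  rows=[
    {"tx":-0.0004,"ty":0.02,"tz":0,"wx":0,"wy":0,"wz":0,"fingers":10},
    {"tx":-0.0004,"ty":0.02,"tz":0,"wx":0,"wy":0,"wz":0,"fingers":10},
    {"tx":-0.0004,"ty":0.02,"tz":0,"wx":0,"wy":0,"wz":0,"fingers":10},
    {"tx":-0.0004,"ty":0.02,"tz":0,"wx":0,"wy":0,"wz":0,"fingers":10},
    {"tx":-0.0004,"ty":0.02,"tz":0,"wx":0,"wy":0,"wz":0,"fingers":10},
    {"tx":-0.0004,"ty":0.02,"tz":0,"wx":0,"wy":0,"wz":0,"fingers":10},
    {"tx":-0.0004,"ty":0.02,"tz":0,"wx":0,"wy":0,"wz":0,"fingers":10},
    {"tx":-0.0004,"ty":0.02,"tz":0,"wx":0,"wy":0,"wz":0,"fingers":10},
    {"tx":-0.0004,"ty":0.02,"tz":0,"wx":0,"wy":0,"wz":0,"fingers":10},
    {"tx":-0.0004,"ty":0.02,"tz":0,"wx":0,"wy":0,"wz":0,"fingers":10},
    {"tx":-0.0004,"ty":0.02,"tz":0,"wx":0,"wy":0,"wz":0,"fingers":10},
    {"tx":-0.0004,"ty":0.02,"tz":0,"wx":0,"wy":0,"wz":0,"fingers":10},
    {"tx":-0.0004,"ty":0.02,"tz":0,"wx":0,"wy":0,"wz":0,"fingers":10},
    {"tx":-0.0004,"ty":0.02,"tz":0,"wx":0,"wy":0,"wz":0,"fingers":10},
    {"tx":-0.0004,"ty":0.02,"tz":0,"wx":0,"wy":0,"wz":0,"fingers":10},
    {"tx":-0.0004,"ty":0.02,"tz":0,"wx":0,"wy":0,"wz":0,"fingers":10},
    {"tx":-0.0004,"ty":0.02,"tz":0,"wx":0,"wy":0,"wz":0,"fingers":10},
    {"tx":-0.0004,"ty":0.02,"tz":0,"wx":0,"wy":0,"wz":0,"fingers":10},
    {"tx":-0.0004,"ty":0.02,"tz":0,"wx":0,"wy":0,"wz":0,"fingers":10},
    {"tx":-0.0004,"ty":0.02,"tz":0,"wx":0,"wy":0,"wz":0,"fingers":10},
  ],
)

```text
t: 15.7
tool_pos: [0.5356, 0.0706, 0.075]
eef_rot: [-0.033, 3.141, 0.0]
force: [-0.2, 0.0, -2.4]
grip_width: 0.0233
gripper_force: 59.7
```

>>> apply_moves(
  rows=[
    {"tx":-0.001,"ty":0.014,"tz":0,"wx":0,"wy":0,"wz":0,"fingers":10},
    {"tx":-0.001,"ty":0.014,"tz":0,"wx":0,"wy":0,"wz":0,"fingers":10},
    {"tx":-0.001,"ty":0.014,"tz":0,"wx":0,"wy":0,"wz":0,"fingers":10},
    {"tx":-0.001,"ty":0.014,"tz":0,"wx":0,"wy":0,"wz":0,"fingers":10},
    {"tx":-0.001,"ty":0.014,"tz":0,"wx":0,"wy":0,"wz":0,"fingers":10},
    {"tx":-0.001,"ty":0.014,"tz":0,"wx":0,"wy":0,"wz":0,"fingers":10},
    {"tx":0,"ty":0.014,"tz":0,"wx":0,"wy":0,"wz":0,"fingers":10},
    {"tx":0,"ty":0.014,"tz":0,"wx":0,"wy":0,"wz":0,"fingers":10},
    {"tx":0,"ty":0.014,"tz":0,"wx":0,"wy":0,"wz":0,"fingers":10},
    {"tx":0,"ty":0.008,"tz":0,"wx":0,"wy":0,"wz":0,"fingers":10},
    {"tx":0,"ty":0,"tz":0,"wx":0,"wy":0,"wz":0,"fingers":10},
    {"tx":0,"ty":0,"tz":0,"wx":0,"wy":0,"wz":0,"fingers":10},
  ],
)

```text
t: 16.7
tool_pos: [0.5371, 0.1368, 0.075]
eef_rot: [0.034, -3.141, 0.0]
force: [0.0, 0.6, -3.0]
grip_width: 0.0234
gripper_force: 59.9
```

>>> apply_moves(
  rows=[
    {"tx":0,"ty":-0.02,"tz":0,"wx":0,"wy":0,"wz":0,"fingers":10},
    {"tx":0,"ty":-0.03,"tz":-0.02,"wx":0,"wy":0,"wz":0,"fingers":10},
    {"tx":0,"ty":-0.04,"tz":-0.02,"wx":0,"wy":0,"wz":0,"fingers":10},
    {"tx":0,"ty":-0.05,"tz":0,"wx":0,"wy":0,"wz":0,"fingers":10},
    {"tx":0,"ty":-0.05,"tz":0,"wx":0,"wy":0,"wz":0,"fingers":10},
    {"tx":0,"ty":-0.05,"tz":0,"wx":0,"wy":0,"wz":0,"fingers":10},
    {"tx":0,"ty":-0.05,"tz":0,"wx":0,"wy":0,"wz":0,"fingers":10},
    {"tx":0,"ty":-0.05,"tz":0,"wx":0,"wy":0,"wz":0,"fingers":10},
    {"tx":0,"ty":-0.05,"tz":0,"wx":0,"wy":0,"wz":0,"fingers":10},
    {"tx":0,"ty":-0.05,"tz":0,"wx":0,"wy":0,"wz":0,"fingers":10},
    {"tx":0,"ty":-0.05,"tz":0,"wx":0,"wy":0,"wz":0,"fingers":10},
    {"tx":0,"ty":-0.05,"tz":0,"wx":0,"wy":0,"wz":0,"fingers":10},
    {"tx":0,"ty":-0.05,"tz":0,"wx":0,"wy":0,"wz":0,"fingers":10},
    {"tx":0,"ty":-0.05,"tz":0,"wx":0,"wy":0,"wz":0,"fingers":10},
    {"tx":0,"ty":-0.04,"tz":0,"wx":0,"wy":0,"wz":0,"fingers":10},
    {"tx":0,"ty":-0.02,"tz":0,"wx":0,"wy":0,"wz":0,"fingers":10},
    {"tx":0,"ty":0,"tz":0,"wx":0,"wy":0,"wz":0,"fingers":10},
  ],
)

```text
t: 18.12
tool_pos: [0.5442, -0.2159, 0.095]
eef_rot: [-0.028, 3.141, -0.001]
force: [0.0, 0.1, -1.8]
grip_width: 0.0234
gripper_force: 59.9
```

```bash
python3 pieces.py 6 | grep -v lid
```

```text
scene piece 873 [356. 217.] [538.  199.6] 214.8 169.1 0.4 ztop 30.0 rgb [190. 145.  92.]
scene piece 119 [414. 244.] [688.4 218.9] 141.8 3.2 -88.5 ztop 31.0 rgb [164. 131.  87.]
scene piece 249 [367. 239.] [575.2 170.3] 70.8 36.2 -0.2 ztop 23.0 rgb [141.  93.  58.]
scene piece 95 [389. 252.] [649.5 161.6] 33.6 24.7 1.3 ztop 21.0 rgb [115.  74.  48.]
scene brushtop 210 [268. 304.] [ 571.3 -220.2] 32.6 18.5 48.5 ztop 124.0 rgb [140.  94.  57.]
side piece 197 [253. 210.] [528.7 274.3] 125.2 10.5 1.9 ztop 31.0 rgb [175. 136.  86.]
side piece 69 [308. 215.] [646.1 158.6] 28.7 26.2 -2.1 ztop 21.0 rgb [88. 54. 35.]
side piece 217 [288. 225.] [574.8 167. ] 69.2 33.6 1.0 ztop 23.0 rgb [117.  75.  45.]
side piece 139 [264. 237.] [490.6 167.4] 48.1 32.9 -3.5 ztop 27.0 rgb [140.  93.  56.]
side piece 89 [251. 252.] [430.9 155.1] 92.7 10.6 -83.0 ztop 30.0 rgb [117.  92.  60.]
side brushtop 145 [366. 308.] [ 517.6 -223. ] 33.1 18.3 -42.4 ztop 124.0 rgb [86. 56. 32.]
18.2167 [ 0.544  -0.2132  0.0948] [[-1.0, -0.02, -0.001], [-0.02, 1.0, 0.001], [0.001, 0.001, -1.0]]
```

View pics/side6.png

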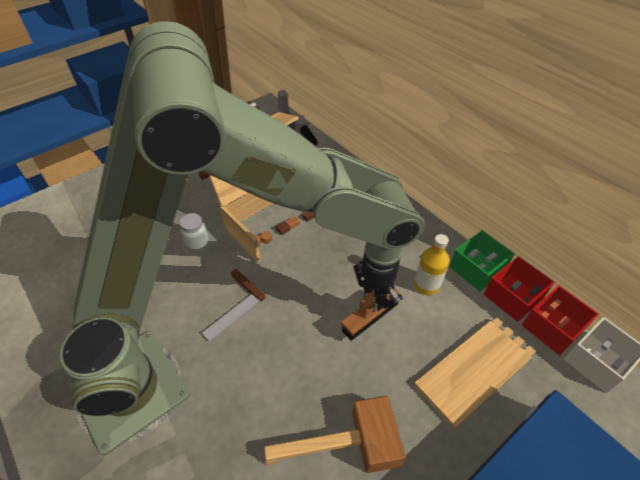

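All five offcuts are inside the box at (264,237), (288,226) and (308,215). I'll set the brush down.

>>> apply_moves(
  rows=[
    {"tx":0,"ty":0,"tz":0.015,"wx":0,"wy":0,"wz":0,"fingers":10},
    {"tx":0,"ty":0,"tz":0.015,"wx":0,"wy":0,"wz":0,"fingers":10},
    {"tx":0,"ty":0,"tz":0.01,"wx":0,"wy":0,"wz":0,"fingers":10},
    {"tx":0,"ty":0,"tz":0.004,"wx":0,"wy":0,"wz":0,"fingers":10},
    {"tx":0,"ty":0,"tz":0,"wx":0,"wy":0,"wz":0,"fingers":10},
    {"tx":0,"ty":0,"tz":0,"wx":0,"wy":0,"wz":0,"fingers":10},
    {"tx":0,"ty":0,"tz":0,"wx":0,"wy":0,"wz":0,"fingers":10},
  ],
)

```text
t: 18.8
tool_pos: [0.5448, -0.2132, 0.0732]
eef_rot: [-0.034, 3.141, -0.0]
force: [0.1, 0.3, -2.6]
grip_width: 0.0235
gripper_force: 60.0
```

Still hanging free, so I'll lower in small steps.

>>> apply_moves(
  rows=[
    {"tx":0,"ty":0,"tz":0.002,"wx":0,"wy":0,"wz":0,"fingers":10},
    {"tx":0,"ty":0,"tz":0.001,"wx":0,"wy":0,"wz":0,"fingers":10},
    {"tx":0,"ty":0,"tz":0,"wx":0,"wy":0,"wz":0,"fingers":10},
    {"tx":0,"ty":0,"tz":0,"wx":0,"wy":0,"wz":0,"fingers":10},
  ],
)

```text
t: 19.13
tool_pos: [0.5447, -0.2134, 0.0717]
eef_rot: [-0.033, 3.141, -0.0]
force: [0.3, 0.7, -3.0]
grip_width: 0.0236
gripper_force: 60.0
```

>>> apply_moves(
  rows=[
    {"tx":0,"ty":0,"tz":0.002,"wx":0,"wy":0,"wz":0,"fingers":10},
    {"tx":0,"ty":0,"tz":0.001,"wx":0,"wy":0,"wz":0,"fingers":10},
    {"tx":0,"ty":0,"tz":0,"wx":0,"wy":0,"wz":0,"fingers":10},
    {"tx":0,"ty":0,"tz":0,"wx":0,"wy":0,"wz":0,"fingers":10},
  ],
)

```text
t: 19.47
tool_pos: [0.545, -0.2134, 0.0714]
eef_rot: [-0.033, 3.14, -0.0]
force: [-1.3, 1.4, 5.5]
grip_width: 0.0238
gripper_force: 61.1
```

>>> apply_moves(
  rows=[
    {"tx":0,"ty":0,"tz":0,"wx":0,"wy":0,"wz":0,"fingers":30},
    {"tx":0,"ty":0,"tz":0,"wx":0,"wy":0,"wz":0,"fingers":60},
    {"tx":0,"ty":0,"tz":0,"wx":0,"wy":0,"wz":0,"fingers":60},
    {"tx":0,"ty":0,"tz":0,"wx":0,"wy":0,"wz":0,"fingers":60},
    {"tx":0,"ty":0,"tz":0,"wx":0,"wy":0,"wz":0,"fingers":60},
    {"tx":0,"ty":0,"tz":-0.02,"wx":0,"wy":0,"wz":0,"fingers":60},
    {"tx":0,"ty":0,"tz":-0.04,"wx":0,"wy":0,"wz":0,"fingers":60},
    {"tx":0,"ty":0,"tz":-0.06,"wx":0,"wy":0,"wz":0,"fingers":60},
    {"tx":0,"ty":0,"tz":-0.06,"wx":0,"wy":0,"wz":0,"fingers":60},
    {"tx":0,"ty":0,"tz":-0.06,"wx":0,"wy":0,"wz":0,"fingers":60},
    {"tx":0,"ty":0,"tz":-0.06,"wx":0,"wy":0,"wz":0,"fingers":60},
    {"tx":0,"ty":0,"tz":-0.04,"wx":0,"wy":0,"wz":0,"fingers":60},
    {"tx":0,"ty":0,"tz":0,"wx":0,"wy":0,"wz":0,"fingers":60},
    {"tx":0,"ty":0,"tz":0,"wx":0,"wy":0,"wz":0,"fingers":60},
  ],
)

```text
t: 20.63
tool_pos: [0.545, -0.2135, 0.2418]
eef_rot: [-0.033, 3.138, -0.002]
force: [0.1, 0.4, -1.0]
grip_width: 0.0602
gripper_force: 0.0
```

```bash
python3 pieces.py 7
```

```text
scene piece 874 [356. 217.] [538.4 200.7] 220.4 168.6 1.8 ztop 30.0 rgb [191. 145.  93.]
scene piece 127 [413. 245.] [688.5 214.1] 151.1 3.2 -89.3 ztop 30.0 rgb [164. 131.  87.]
scene piece 242 [367. 239.] [574.7 170.9] 69.6 37.2 2.2 ztop 23.0 rgb [142.  94.  59.]
scene piece 97 [389. 252.] [649.4 160.7] 34.2 26.0 -9.1 ztop 21.0 rgb [115.  74.  49.]
scene brushtop 416 [262. 300.] [ 546.1 -214.1] 70.5 25.8 1.4 ztop 105.0 rgb [162. 108.  65.]
scene lid high 5510 [249.64490448 345.93251863]
side piece 637 [287. 205.] [577.9 197.6] 219.4 165.5 1.4 ztop 31.0 rgb [128.  98.  62.]
side piece 221 [288. 225.] [574.  166.4] 69.8 32.9 -1.0 ztop 24.0 rgb [113.  72.  44.]
side piece 143 [264. 237.] [491.1 167.3] 47.8 33.4 -11.2 ztop 26.0 rgb [137.  92.  55.]
side piece 76 [252. 253.] [431.6 153.1] 83.6 8.7 -83.6 ztop 30.0 rgb [123.  96.  62.]
side brushtop 343 [373. 302.] [ 544.2 -216.7] 70.5 24.4 0.8 ztop 106.0 rgb [133.  86.  49.]
side lid high 930 [277.72102951 305.97927511]
20.7333 [ 0.5439 -0.213   0.2391] [[-1.0, -0.021, -0.002], [-0.021, 1.0, 0.001], [0.002, 0.001, -1.0]]
```

View pics/scene7.png

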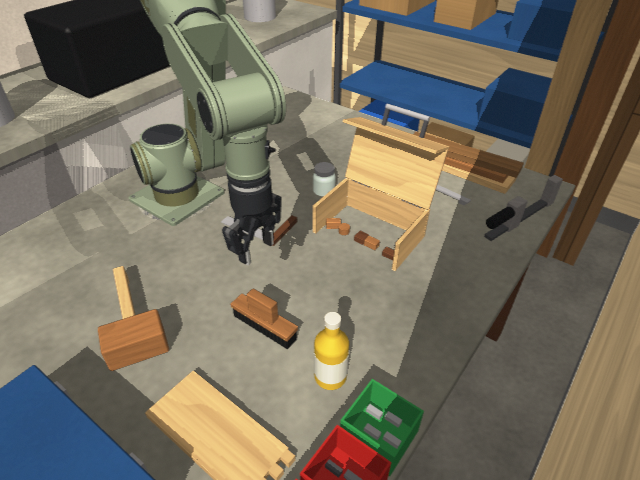

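The brush stands upright at (264,315), the lid is up, and all five offcuts are inside at (335,227), (367,240) and (389,252). The other tools are where they were.

```bash
python3 -c "
from cell import bot
print(bot.close_job())"
```

```text
the job is handed in; nothing more can be done
None
```

The job is handed in at about 21 s of the 64 s allowed: the lid is open and holding, all five offcuts are inside the box, the brush is upright on the bench well clear of it, and the other tools are where they were.

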